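# Load the bench shaker and enable it with its key

## Task

Stand every sample jar from the group between the shaker and the blue notebook (not the one back beside the box of wipes) upright on the railed platform of the shaker, and turn the shaker's speed dial fully anticlockwise to its zero stop, in whichever order you like. Only then push the key, which waits in its wooden stand, fully home in the shaker's key switch, turn it clockwise as far as it goes to switch on, and leave it there. Leave the wash bottle, the glass beakers and the steel weight undisturbed.

Things in the scene. Friction and masses are not known exactly. Their poses are not given: they have to be found in the camera images.
- shaker: Low white bench shaker, fixed, 280 x 420 mm, stands on the bench; origin at the centre of its underside, z up. Its +y part carries the square platform, its -y part is a flat control deck 36 mm above the bench with the speed dial (nearer its -x edge) and the key switch (nearer its +x edge), 110 mm apart. It stands in different places, turned up to 0.2 rad.
- platform (a point): Centre of the platform's black rubber mat, on its upper surface, 55 mm above the bench; axes as the shaker's. The mat is 268 x 268 mm, held in by a steel rail 10 mm high all round (inner faces 134 mm from the centre). The platform does not move. Room for four jars, two by two, 90 mm apart.
- jar_a_mid (a point): Closed sample jar, 59 mm across, 68 mm tall, blue screw lid (closed, does not turn), about 0.12 kg, heavy at the bottom; upright on the bench at the start, may be absent. The point is on its axis at half height, 34 mm above its underside; z up along its axis.
- jar_b_mid (a point): Closed sample jar, 59 mm across, 68 mm tall, blue screw lid (closed, does not turn), about 0.12 kg, heavy at the bottom; upright on the bench at the start, may be absent. The point is on its axis at half height, 34 mm above its underside; z up along its axis.
- jar_c_mid (a point): Closed sample jar, 59 mm across, 68 mm tall, white screw lid (closed, does not turn), about 0.12 kg, heavy at the bottom; upright on the bench at the start, may be absent. The point is on its axis at half height, 34 mm above its underside; z up along its axis.
- jar_d_mid (a point): Closed sample jar, 59 mm across, 68 mm tall, white screw lid (closed, does not turn), about 0.12 kg, heavy at the bottom; upright on the bench at the start, may be absent. The point is on its axis at half height, 34 mm above its underside; z up along its axis.
- dial_grip (a point): Black speed dial: a round skirt 60 mm across with an upright bar grip on it, 52 mm long (along this frame's x), 14 mm thick (along y), 30 mm tall. The point is on the turning axis at the middle of the bar, 61 mm above the bench (bar from 46 to 76 mm). The frame turns with the dial.
- dial (a joint): Angle of the speed dial, rad: 0 at the zero stop (fully anticlockwise seen from above), grows clockwise to 4.7. Starts between 1.2 and 2.4, light friction (0.05 N m), stays where it is left. At 0 the bar lies along the shaker's x.
- key_slot (a point): Centre of the slot's mouth on the flat top of the steel barrel of the key switch, 67 mm above the bench; z up, frame turns with the barrel. The slot is straight down, 17 mm (x) by 8 mm (y), 32 mm deep, mouth flared by 1.5 mm a side. The key fits either way round.
- key_switch (a joint): Angle of the switch barrel, rad: 0 off (start), turns clockwise seen from above to the on stop at 1.05; friction 0.06 N m, stays where it is left; only the key can turn it. The key has up to about 0.25 rad of play in the slot, so the key must turn that much further than the barrel.
- key_bow (a point): Key, 79 mm long, 0.06 kg, upright in its stand, blade down. Point: centre of its black bow, a plate 36 mm wide (x), 10 thick (y), 46 tall; z up. Under the bow a collar 26 x 18 x 6 mm, underside 28 mm below the point; under that the steel blade, 14 mm (x) by 5 mm (y), tapered tip 56 mm below the point. Fully home, the collar rests on the barrel, the point 28 mm above the slot's mouth.
- key_stand: Wooden block, fixed, 60 x 70 x 36 mm, with a slot (along its x) in which the key's blade stands; the key's collar rests on its top. Origin at the centre of its underside; the key must be raised 30 mm to come free.
- bottle_wash_mid (a point): Wash bottle, 64 x 95 mm, 184 mm tall, bystander; point at half height.
- beaker_mid (a point): Glass beaker, 60 mm across, 71 mm tall, bystander; point at half height.
- steel_weight_mid (a point): Steel weight, 38 mm across, 58 mm tall, bystander; point at half height.
There are look-alikes about, which are no part of the job. What is shaped like the part that bears jar_d_mid but red or turquoise is not meant.

How it is judged:
On the way, in this order (a step that is already met when the one before it is completed fails the run):
1. all jars that are here stand on the platform and the dial is at its zero stop, the key not yet in the switch (x of jar_a_mid in the frame of platform between -0.108 and 0.108 m and y of jar_a_mid in the frame of platform between -0.108 and 0.108 m and z of jar_a_mid in the frame of platform between 0.026 and 0.042 m and angle between each of jar_a_mid, jar_b_mid, jar_c_mid, jar_d_mid's own z axis and vertical below 0.12 rad and x of jar_b_mid in the frame of platform between -0.108 and 0.108 m and y of jar_b_mid in the frame of platform between -0.108 and 0.108 m and z of jar_b_mid in the frame of platform between 0.026 and 0.042 m and x of jar_c_mid in the frame of platform between -0.108 and 0.108 m and y of jar_c_mid in the frame of platform between -0.108 and 0.108 m and z of jar_c_mid in the frame of platform between 0.026 and 0.042 m and x of jar_d_mid in the frame of platform between -0.108 and 0.108 m and y of jar_d_mid in the frame of platform between -0.108 and 0.108 m and z of jar_d_mid in the frame of platform between 0.026 and 0.042 m and value of joint dial below 0.12 rad and distance between key_bow and key_slot above 0.06 m), for 0.2 s.
2. the key is fully home in the switch, which is still off (horizontal distance between key_bow and key_slot below 0.006 m and z of key_bow in the frame of key_slot between 0.022 and 0.0315 m and angle between key_bow's own z axis and vertical below 0.12 rad and value of joint key_switch below 0.3 rad), for 0.1 s.
3. the key has turned the switch to on (horizontal distance between key_bow and key_slot below 0.006 m and z of key_bow in the frame of key_slot between 0.022 and 0.0315 m and angle between key_bow's own z axis and vertical below 0.12 rad and value of joint key_switch above 0.95 rad), for 0.2 s.
At the end, for the whole second after the job is handed in: Every jar present stands upright (within 0.12 rad) on the platform inside its rail, at rest; the dial is within 0.12 rad of its zero stop; the key is in the switch, upright, its collar within 3.5 mm of resting on the barrel, and the switch reads over 0.95 rad (stop at 1.05) (all of step 3 and x of jar_a_mid in the frame of platform between -0.108 and 0.108 m and y of jar_a_mid in the frame of platform between -0.108 and 0.108 m and z of jar_a_mid in the frame of platform between 0.026 and 0.042 m and angle between each of jar_a_mid, jar_b_mid, jar_c_mid, jar_d_mid's own z axis and vertical below 0.12 rad and x of jar_b_mid in the frame of platform between -0.108 and 0.108 m and y of jar_b_mid in the frame of platform between -0.108 and 0.108 m and z of jar_b_mid in the frame of platform between 0.026 and 0.042 m and x of jar_c_mid in the frame of platform between -0.108 and 0.108 m and y of jar_c_mid in the frame of platform between -0.108 and 0.108 m and z of jar_c_mid in the frame of platform between 0.026 and 0.042 m and x of jar_d_mid in the frame of platform between -0.108 and 0.108 m and y of jar_d_mid in the frame of platform between -0.108 and 0.108 m and z of jar_d_mid in the frame of platform between 0.026 and 0.042 m and value of joint dial below 0.12 rad and linear speed of each of key, jar_a, jar_b, jar_c, jar_d below 0.02 m/s); the robot touches nothing.
It fails at once if the switch is turned on while the dial is off its zero stop (value of joint key_switch above 0.4 rad and value of joint dial above 0.2 rad).
It fails at once if a bystander is moved more than 30 mm (distance of any of bottle_wash_mid, beaker_mid, steel_weight_mid from where it was at the start of the episode above 0.03 m).
Of jar_a, jar_b, jar_c, jar_d only 3 to 4 are there at a start; the rules pass over those that are not, and their reading is None.
At some moment in a run one of jar_a, jar_b, jar_c, jar_d may be knocked a few centimetres aside while the robot is not near it.
It also fails if it takes over 210 s, if anything falls off the work surface, if the arm or the gripper's body presses on something with over 40 N, if the wrist force passes 120 N, or if a joint passes its speed limit or range.

## Robot

A 6-joint arm with a two-finger parallel gripper is mounted at the origin on a cart in front of the work surface, level with it; the furniture and walls round the work are solid. World frame = base frame: x ahead of the robot, y to its left, z up, the work surface at z = 0. Lengths are in m, angles in rad, forces in N, time in s.
With the tool pointing down it reaches from about 0.25 to 0.725 m from the base axis. Payload 4 kg.
Tool frame: the origin (TCP) lies midway between the tips of the shut fingers; the grasp point (between the pads) lies 19 mm behind it; z points along the fingers, y is the line along which they close (so a half turn about z gives the same grasp; the last joint's range is limited). The gripper opens to 85 mm and grips with 20 to 120 N. Pads are 22 mm wide; open, the fingers measure 114 mm over their backs; the gripper's body (76 mm by 85 mm) begins 54 mm behind the grasp point. The pads swing forward as they close: fully open they stand 13 mm farther back than shut.
Start: joints at [-1.102, 0.241, 0.005, 1.335, 0, 1.571], TCP at [0.226, -0.446, 0.231] pointing down, gripper open.
Joint ranges: [-2.72, 2.72], [-1.05, 1.87], [-1.09, 1.28], [-1.99, 2.15], [-1.42, 1.44], [-3.14, 3.14]. Speed limits (rad/s): [2.79, 2.79, 3.14, 3.14, 3.14, 3.14].

## Interface

Orientations are given as a unit quaternion [x, y, z, w].
In Python, from workcell import status, camera, get_calibration, ticket gives the robot as it stands.
- The arm moves only by the shell command python3 -m creep 'ROWS' [OPENING]. ROWS is JSON, a list of rows, each a list of 6 numbers: the shift along the world's x, y, z in cm, then the turn, a rotation vector about the world's x, y, z in degrees. A call has 1 to 8 rows; each row shifts and turns the commanded pose from where the row before left it; what a row does not reach is not made up. A row lasts 1/10 s, in which the tool goes at most 50 mm and 8.59 degrees, less where a joint would pass 70% of its speed; a pose out of reach is approached as far as the arm can. A call is refused whole if a number of a shift passes 5 or a number of a turn 8.59, either way. A call with a gripper value outside its range is refused whole. OPENING is the opening, from -1 (shut) to 1 (fully open), so that 0 is half open, set as the call begins (- or left out, the last holds). The fingers move at their own pace and stop on an object; the grip force is fixed at half the most. Time passes only in rows, so rows that do not move let the fingers close. It gives the time, the measured TCP pose, the force, the opening and the grip force at its end, in the units of the state.
- status.get_obs(): the state, without advancing time (a new reading comes with each control period).
- camera(name): name is "scene" or "side" or "wrist"; returns the picture (420x560x3 uint8, red, green, blue); there is no depth.
- get_calibration(name): a dict with "fx", "fy", "cx", "cy" (pixels), "rvec" (rotation vector, rad) and "tvec" (3), from world to camera coordinates, as OpenCV has them; the wrist camera has in their place "tool_from_camera" (4x4, takes a point from camera to tool coordinates, whose origin is the TCP and whose axes are the flange's). Camera axes: x right, y down, z forward; pixel columns grow to the right and rows downward; lengths in m; the calibration is good to about 2 mm. The wrist camera is an equidistant fisheye: a pixel r from the principal point sees the ray r / f radians off the axis. A picture is of the moment at which its call begins: read the wrist's pose just before it. get_calibration takes no time and is no camera call.
- ticket.job_done(): hands the job in; it is judged then, once.
The state is a dict: "clock": time; "joint_pos": joint angles; "joint_vel": joint speeds; "tau": joint torques, N m; "eef_pos": TCP position; "tool_rot": TCP orientation; "ft_force": force on the tool from outside, world axes, zero at the start; "ft_torque": the same for the moment, N m; "grip_width": finger opening in m; "grasp_force": force on a finger pad.
Only numpy, scipy, OpenCV 4.12 (cv2) and the standard library are available. Lean on these libraries where they do the work, as an engineer would, in place of code of your own. Each camera call takes 0.05 s, during which the arm holds its last target. There are 200 camera calls.

## Working session

There is one attempt and no reset: what is moved stays moved. The work goes in short steps, Python scripts to look and compute and a shell command to move; the robot and the scene stay as the last step left them, time stands still between calls to the robot, and variables do not carry over. Pictures are saved under pics/ and viewed, at most 14 in all, crops included, and the job is handed in when it is done.

```bash
ls; mkdir -p pics
python3 - <<'E'
from workcell import status, camera, get_calibration
import cv2
for n in ("scene","side"):
    cv2.imwrite(f"pics/{n}0.png",cv2.cvtColor(camera(n),cv2.COLOR_RGB2BGR)); print(get_calibration(n))
print(get_calibration("wrist")); print(status.get_obs())
E
```

```text
pics
{'fx': 493.74730304465197, 'fy': 493.74730304465197, 'cx': 286.6228452124979, 'cy': 203.21572282721402, 'rvec': array([ 1.23150149, -2.38202463,  0.84492392]), 'tvec': array([0.31040617, 0.3828173 , 1.38785531])}
{'fx': 396.0323680267868, 'fy': 396.0323680267868, 'cx': 281.36966539645414, 'cy': 206.4945228353512, 'rvec': array([ 1.98580573, -0.36212157,  0.22732418]), 'tvec': array([-0.52884335,  0.16923864,  0.95893849])}
{'fx': 325.19226210127806, 'fy': 325.19226210127806, 'cx': 280.1659608961588, 'cy': 210.2018754483806, 'tool_from_camera': array([[-5.53456881e-04, -9.56204472e-01, -2.92698995e-01,
         7.40870420e-02],
       [ 9.99999844e-01, -5.52474780e-04, -8.60199021e-05,
         7.60949385e-04],
       [-7.94561981e-05, -2.92698997e-01,  9.56204628e-01,
        -1.42323907e-01],
       [ 0.00000000e+00,  0.00000000e+00,  0.00000000e+00,
         1.00000000e+00]])}
{'clock': 0.1, 'joint_pos': array([-1.10199778e+00,  2.41352197e-01,  3.88612626e-03,  1.33520434e+00,
        2.30539184e-05,  1.57076379e+00]), 'joint_vel': array([-0.00100699, -0.00106873,  0.00553569,  0.00087655,  0.00025311,
        0.00021594]), 'tau': array([ 5.66274830e-04, -3.73138905e+01,  2.53009647e+01,  1.08696232e-02,
        2.73173526e-05, -8.71923504e-06]), 'eef_pos': array([ 0.22566317, -0.44555818,  0.23050508]), 'tool_rot': array([ 9.72649837e-01,  2.32274443e-01, -2.06409484e-04, -9.14097903e-04]), 'ft_force': array([ 0.03686938,  0.54606279, -0.20042114]), 'ft_torque': array([ 0.00501139,  0.01119931, -0.00364296]), 'grasp_force': 0.0, 'grip_width': 0.08536310718943095}
```

View pics/scene0.png

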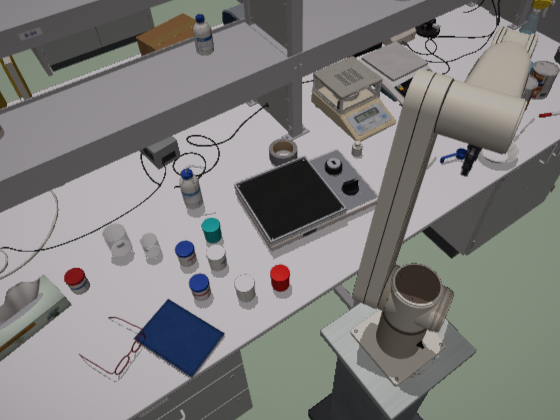

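View pics/side0.png

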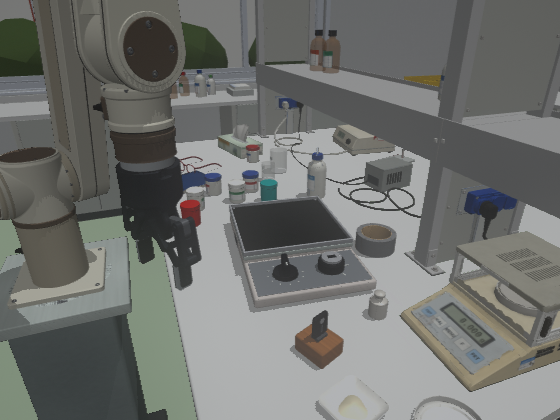

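```bash
cat > h.py <<'E'
import cv2, numpy as np
from workcell import status, camera, get_calibration
from scipy.spatial.transform import Rotation as R
def rays(n,px,obs=None):
    c=get_calibration(n); px=np.atleast_2d(np.float64(px))
    d=(px-[c['cx'],c['cy']])/[c['fx'],c['fy']]
    if n!='wrist':
        Rm=cv2.Rodrigues(c['rvec'])[0]; return -Rm.T@c['tvec'], np.c_[d,np.ones(len(d))]@Rm
    r=np.linalg.norm(d,axis=1)+1e-12
    v=np.c_[d*(np.sin(r)/r)[:,None],np.cos(r)]
    T=c['tool_from_camera']; Q=R.from_quat(obs['tool_rot']).as_matrix()
    return obs['eef_pos']+Q@T[:3,3], v@T[:3,:3].T@Q.T
def plane(n,px,z,obs=None):
    o,d=rays(n,px,obs); return o+d*((z-o[2])/d[:,2])[:,None]
def proj(n,P,obs=None):
    c=get_calibration(n); P=np.atleast_2d(np.float64(P))
    if n!='wrist':
        K=np.array([[c['fx'],0,c['cx']],[0,c['fy'],c['cy']],[0,0,1]])
        return cv2.projectPoints(P,c['rvec'],c['tvec'],K,None)[0][:,0]
    T=c['tool_from_camera']; Q=R.from_quat(obs['tool_rot']).as_matrix()
    p=((P-obs['eef_pos'])@Q-T[:3,3])@T[:3,:3]
    r=np.linalg.norm(p[:,:2],axis=1); th=np.arctan2(r,p[:,2])
    return p[:,:2]/r[:,None]*th[:,None]*c['fx']+[c['cx'],c['cy']]
def two(p1,p2,n1='scene',n2='side',o1=None,o2=None):
    a,u=rays(n1,p1,o1); b,v=rays(n2,p2,o2); u=u[0];v=v[0]
    s=np.linalg.lstsq(np.c_[u,-v],b-a,rcond=None)[0]
    p,q=a+s[0]*u,b+s[1]*v; return (p+q)/2,np.linalg.norm(p-q)
def snap(n,f):
    o=status.get_obs(); im=camera(n); cv2.imwrite(f'pics/{f}.png',cv2.cvtColor(im,cv2.COLOR_RGB2BGR)); return im,o
E
python3 - <<'E'
from h import *
np.set_printoptions(precision=4,suppress=True)
im=cv2.cvtColor(cv2.imread('pics/scene0.png'),cv2.COLOR_BGR2RGB)
hsv=cv2.cvtColor(im,cv2.COLOR_RGB2HSV)
m=cv2.inRange(hsv,(105,130,60),(125,255,255))
n,l,s,c=cv2.connectedComponentsWithStats(m)
for i in range(1,n):
    if s[i,4]>60: print('blue',s[i],c[i],plane('scene',c[i],.062)[0])
m=cv2.inRange(im,(0,0,0),(45,45,45)); m[:150]=0; m[:,:220]=0;m[:,390:]=0
n,l,s,c=cv2.connectedComponentsWithStats(m)
for i in range(1,n):
    if s[i,4]>60:
        q=cv2.boxPoints(cv2.minAreaRect(np.argwhere(l==i)[:,::-1].astype(np.float32)))
        print('blk',s[i],c[i],plane('scene',c[i],.055)[0])
        if s[i,4]>2000:
            h=cv2.convexHull(np.argwhere(l==i)[:,::-1].astype(np.int32)); ap=cv2.approxPolyDP(h,6,True)[:,0]; print(ap, plane('scene',ap,.06))
for n,p in [('white1',(217,252)),('white2',(245,281)),('red',(280,271)),('turq',(211,224))]: print(n,plane('scene',p,.066)[0])
for n,a,b in [('dial',(350,183),(286,262)),('sw',(334,163),(331,258))]: print(n,two(a,b))
print('key',plane('side',[(320,325),(319,343)],.064))
big=cv2.resize(cv2.imread('pics/scene0.png')[140:320,60:400],None,fx=2.3,fy=2.3,interpolation=cv2.INTER_CUBIC); cv2.imwrite('pics/b1.png',big)
big=cv2.resize(cv2.imread('pics/side0.png')[150:400,170:420],None,fx=2.4,fy=2.4,interpolation=cv2.INTER_CUBIC); cv2.imwrite('pics/b2.png',big)
E
```

```text
blue [442 149  24  13  86] [455.5698 153.8023] [ 0.3809 -0.6249  0.062 ]
blue [181 169  11  10  75] [186.1867 173.4667] [0.8625 0.2031 0.062 ]
blue [175 241  19  16 228] [184.0877 248.4518] [0.583  0.3561 0.062 ]
blue [190 274  19  18 268] [198.5299 282.3843] [0.4506 0.3772 0.062 ]
blue [ 138  300   86   77 3426] [179.9299 336.9232] [0.3299 0.4997 0.062 ]
blk [ 239  160  103   79 4637] [288.6058 197.7779] [ 0.5666 -0.0265  0.055 ]
[[341 206]
 [271 238]
 [239 187]
 [305 160]] [[ 0.4334 -0.1434  0.06  ]
 [ 0.4605  0.1153  0.06  ]
 [ 0.7016  0.0853  0.06  ]
 [ 0.6733 -0.173   0.06  ]]
blk [325 162  17  13 112] [332.7589 169.6875] [ 0.5816 -0.2266  0.055 ]
blk [342 180  17  15 200] [350.255 187.21 ] [ 0.4823 -0.2238  0.055 ]
blk [ 309  361   73   59 2010] [344.4522 401.3204] [-0.0579  0.2423  0.055 ]
[[381 414]
 [311 419]
 [309 410]
 [340 361]] [[-0.1337  0.1901  0.06  ]
 [-0.0446  0.3363  0.06  ]
 [-0.0249  0.3277  0.06  ]
 [ 0.0275  0.188   0.06  ]]
white1 [0.5095 0.2808 0.066 ]
white2 [0.3731 0.2648 0.066 ]
red [0.3416 0.1625 0.066 ]
turq [0.6143 0.2428 0.066 ]
dial (array([ 0.4904, -0.2279,  0.0668]), np.float64(0.0005121295098473913))
sw (array([ 0.5967, -0.2441,  0.064 ]), np.float64(0.0022345295062173223))
key [[ 0.4752 -0.4366  0.064 ]
 [ 0.4546 -0.4757  0.064 ]]
```

View pics/b1.png

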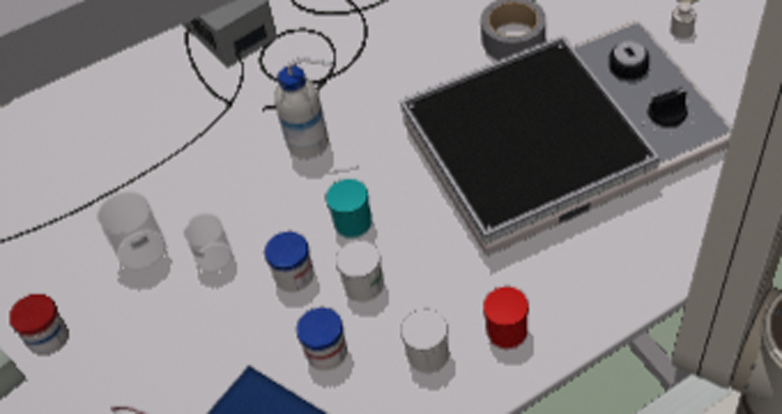

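View pics/b2.png

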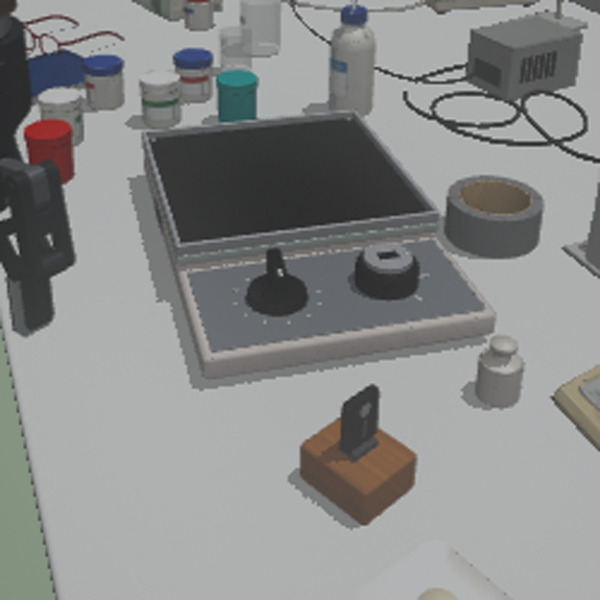

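```bash
python3 -m creep '[[1.2,4.5,0,0,0,5],[1.2,4.5,0,0,0,6],[1.2,4.5,0,0,0,6],[1.2,4.5,0,0,0,6],[1.2,4.5,0,0,0,5],[1.2,4.5,0,0,0,5],[1.2,4.5,0,0,0,5],[1.2,4.5,0,0,0,5]]' 1; python3 -m creep '[[1.2,4.5,0,0,0,5],[1.2,4.5,0,0,0,5],[1.2,4.5,0,0,0,5],[1.2,4.5,0,0,0,5],[1.2,4.5,0,0,0,0],[1.2,4.5,0,0,0,0],[1.2,4.5,0,0,0,0],[0,0,0,0,0,0]]'
python3 - <<'E'
from h import *
im,o=snap('wrist','w1'); snap('side','s1'); print(o['eef_pos'],R.from_quat(o['tool_rot']).as_matrix()[:2,0],o['joint_pos'])
E
```

```text
clock: 0.9
eef_pos: [0.3217, -0.0843, 0.2312]
tool_rot: [0.819, 0.574, 0.0, 0.0]
ft_force: [2.3, 0.5, 0.9]
grip_width: 0.0855
grasp_force: 0.0
clock: 1.7
eef_pos: [0.4067, 0.2336, 0.2302]
tool_rot: [0.706, 0.708, 0.0, -0.001]
ft_force: [0.2, -0.4, 1.0]
grip_width: 0.0857
grasp_force: 0.0
[0.40672295 0.23360277 0.23020527] [-0.00365035  0.99999251] [ 5.20546856e-01  1.79551224e-01 -7.53887205e-02  1.31543536e+00
  1.23859449e-03  2.08769292e+00]
```

View pics/w1.png

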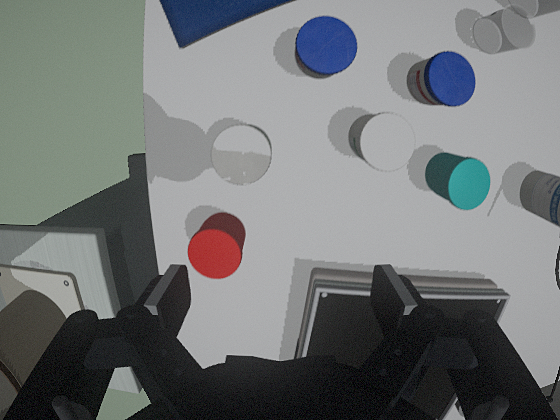

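```bash
cat > lids.py <<'E'
from h import *
np.set_printoptions(precision=4,suppress=True)
def lids(im,o,n='wrist'):
    hsv=cv2.cvtColor(im,cv2.COLOR_RGB2HSV); out=[]
    for nm,m in [('blue',cv2.inRange(hsv,(110,160,90),(125,255,255)))]:
        k,l,s,c=cv2.connectedComponentsWithStats(m)
        for i in range(1,k):
            if 1000<s[i,4]<15000: out.append((nm,c[i],s[i,4],plane(n,c[i],.068,o)[0]))
    return out
E
python3 - <<'E'
from lids import *
im=cv2.cvtColor(cv2.imread('pics/w1.png'),cv2.COLOR_BGR2RGB); o=status.get_obs()
for x in lids(im,o): print(*x)
for n,p in [('w2',(241,152)),('w1',(388,141)),('turq',(469,183)),('red',(214,253))]: print(n,plane('wrist',p,.068,o)[0])
print('beaker foot',plane('wrist',[(488,33)],.0,o))
print('mat corner',plane('wrist',[(323,296),(500,296)],.065,o))
E
```

```text
blue [326.3732  43.228 ] 2342 [0.4475 0.3708 0.068 ]
blue [451.2092  77.7881] 1812 [0.5768 0.3489 0.068 ]
w2 [0.3678 0.2671 0.068 ]
w1 [0.509  0.2796 0.068 ]
turq [0.6081 0.2403 0.068 ]
red [0.3357 0.1629 0.068 ]
beaker foot [[0.6748 0.4297 0.    ]]
mat corner [[0.4523 0.1089 0.065 ]
 [0.6991 0.0885 0.065 ]]
```

```bash
python3 -m creep '[[-2,1.6,-3,0,0,0],[-1.9,1.6,-4,0,0,0],[0,0,-4,0,0,0],[0,0,-4,0,0,0],[0,0,-3,0,0,0],[0,0,-2.5,0,0,0],[0,0,0,0,0,0]]'; python3 -m creep '[[0,0,0,0,0,0],[0,0,0,0,0,0],[0,0,0,0,0,0],[0,0,0,0,0,0],[0,0,0,0,0,0],[0,0,0,0,0,0]]' -1;  python3 -m creep '[[0,0,3,0,0,0],[0,0,4,0,0,0],[0,0,4,0,0,0],[0,0,0,0,0,0]]'
```

```text
clock: 2.5
eef_pos: [0.364, 0.2574, 0.0237]
tool_rot: [0.709, 0.705, -0.004, -0.001]
ft_force: [-0.2, -0.1, 0.6]
grip_width: 0.0855
grasp_force: 0.0
clock: 3.1
eef_pos: [0.3683, 0.2615, 0.0284]
tool_rot: [0.708, 0.706, 0.002, 0.001]
ft_force: [-0.2, -2.3, 7.1]
grip_width: 0.057
grasp_force: 62.8
clock: 3.5
eef_pos: [0.3707, 0.2636, 0.1427]
tool_rot: [0.708, 0.706, 0.006, 0.001]
ft_force: [1.3, 0.8, -1.0]
grip_width: 0.0569
grasp_force: 64.4
```

```bash
python3 -m creep '[[0,0,0,0,0,0],[0,0,0,0,0,0],[0,0,0,0,0,0]]'
```

```text
clock: 3.8
eef_pos: [0.3659, 0.2602, 0.135]
tool_rot: [0.708, 0.706, -0.002, -0.0]
ft_force: [0.8, -0.5, -3.1]
grip_width: 0.057
grasp_force: 64.4
```

```bash
python3 -m creep '[[1.75,-4.2,0.5,0,0,0],[1.75,-4.2,0,0,0,0],[1.75,-4.2,0,0,0,0],[1.75,-4.2,0,0,0,0],[1.75,-4.2,0,0,0,0],[1.75,-4.2,0,0,0,0],[1.75,-4.2,0,0,0,0],[1.75,-4.2,0,0,0,0]]'; python3 -m creep '[[0,0,0,0,0,0],[0,0,-2,0,0,0],[0,0,-1.5,0,0,0],[0,0,0,0,0,0],[0,0,0,0,0,0],[0,0,0,0,0,0]]'
```

```text
clock: 4.6
eef_pos: [0.5064, -0.0768, 0.1398]
tool_rot: [0.708, 0.706, -0.001, -0.001]
ft_force: [0.3, 0.7, -1.6]
grip_width: 0.0574
grasp_force: 64.5
clock: 5.2
eef_pos: [0.5072, -0.0747, 0.1067]
tool_rot: [0.708, 0.706, 0.0, 0.0]
ft_force: [0.1, -0.6, -0.5]
grip_width: 0.0571
grasp_force: 64.5
```

```bash
python3 -m creep '[[0,-0.4,-1.2,0,0,0],[0,0,-0.8,0,0,0],[0,0,-0.4,0,0,0],[0,0,0,0,0,0],[0,0,0,0,0,0]]'
python3 - <<'E'
from h import *
im,o=snap('side','s2'); print(o['eef_pos'],o['ft_force'])
E
```

```text
clock: 5.7
eef_pos: [0.5066, -0.0793, 0.0833]
tool_rot: [0.708, 0.706, -0.0, 0.0]
ft_force: [-3.1, -0.7, 7.2]
grip_width: 0.0571
grasp_force: 65.1
[ 0.50659934 -0.07931741  0.08326138] [-3.10244849 -0.7215647   7.17156215]
```

View pics/s2.png

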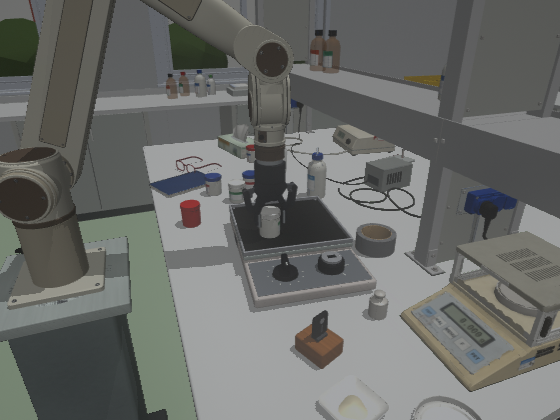

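```bash
python3 -m creep '[[0,0,0,0,0,0],[0,0,0,0,0,0],[0,0,0,0,0,0],[0,0,3,0,0,0],[0,0,3,0,0,0],[0,0,3,0,0,0],[0,4.5,0,0,0,0],[0,4.5,0,0,0,0]]' 1;python3 -m creep '[[0,4.5,0,0,0,0],[0,4.5,0,0,0,0],[0,4.5,0,0,0,0],[0,4.5,0,0,0,0],[0,4.5,0,0,0,0],[0.2,4.4,0,0,0,0],[0,0,0,0,0,0],[0,0,0,0,0,0]]'
python3 - <<'E'
from h import *
im,o=snap('wrist','w2');im2,_=snap('scene','sc2'); print(o['eef_pos'])
cv2.imwrite('pics/c2.png',cv2.cvtColor(np.hstack([im,im2[120:,:][:,100:400]])[:420] if 0 else np.vstack([im[:210],im2[140:320]]),cv2.COLOR_RGB2BGR))
E
```

```text
clock: 6.55
eef_pos: [0.5081, 0.0109, 0.1736]
tool_rot: [0.709, 0.705, 0.001, 0.001]
ft_force: [0.6, -0.6, -1.0]
grip_width: 0.0855
grasp_force: 0.0
clock: 7.35
eef_pos: [0.5084, 0.2808, 0.1715]
tool_rot: [0.707, 0.707, -0.001, 0.0]
ft_force: [0.5, -0.6, -0.1]
grip_width: 0.0854
grasp_force: 0.0
[0.50837034 0.28084734 0.17153365]
```

View pics/c2.png

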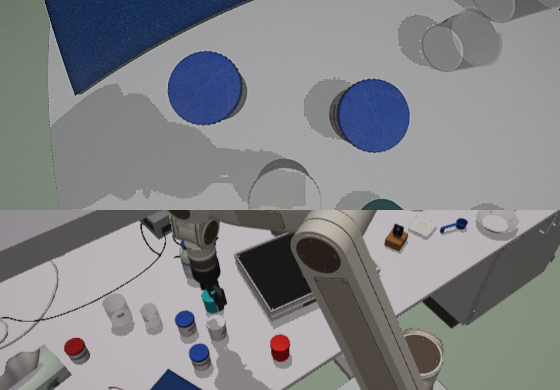

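Run:
```python
from lids import *
im=cv2.cvtColor(cv2.imread('pics/w2.png'),cv2.COLOR_BGR2RGB); o=status.get_obs()
for x in lids(im,o): print(*x)
print('w', plane('wrist',[(285,196)],.068,o), proj('wrist',[[.509,.28,.068]],o))
print('beaker', plane('wrist',[(443,47)],0,o))
s=cv2.cvtColor(cv2.imread('pics/sc2.png'),cv2.COLOR_BGR2RGB); print('key', plane('scene',[(398,160)],.08))
```

```text
blue [202.0188  80.4793] 2128 [0.4497 0.3799 0.068 ]
blue [374.7925 108.4319] 2299 [0.581  0.3585 0.068 ]
w [[0.5122 0.2889 0.068 ]] [[280.9765 206.8664]]
beaker [[0.6765 0.4316 0.    ]]
key [[ 0.4668 -0.4237  0.08  ]]
```

```bash
python3 -m creep '[[0.2,0.4,-4,0,0,0],[0,0,-4,0,0,0],[0,0,-3.5,0,0,0],[0,0,-3,0,0,0],[0,0,0,0,0,0],[0,0,0,0,0,0]]';python3 -m creep '[[0,0,0,0,0,0],[0,0,0,0,0,0],[0,0,0,0,0,0],[0,0,0,0,0,0],[0,0,0,0,0,0],[0,0,0,0,0,0]]' -1;  python3 -m creep '[[0,0,3,0,0,0],[0,0,4,0,0,0],[0,0,4,0,0,0],[0,0,1,0,0,0],[0,0,0,0,0,0],[0,0,0,0,0,0]]'
```

```text
clock: 8.05
eef_pos: [0.5111, 0.2826, 0.0277]
tool_rot: [0.709, 0.706, -0.001, -0.0]
ft_force: [0.6, 0.6, 0.4]
grip_width: 0.0855
grasp_force: 0.0
clock: 8.65
eef_pos: [0.5126, 0.2847, 0.0301]
tool_rot: [0.708, 0.706, 0.002, 0.001]
ft_force: [-0.0, -1.0, 6.2]
grip_width: 0.0576
grasp_force: 63.1
clock: 9.25
eef_pos: [0.5102, 0.2836, 0.1464]
tool_rot: [0.708, 0.706, -0.001, -0.0]
ft_force: [0.2, -1.3, -1.8]
grip_width: 0.0575
grasp_force: 64.4
```

```bash
python3 -m creep '[[1.3,-4.65,0,0,0,0],[1.3,-4.65,0,0,0,0],[1.3,-4.65,0,0,0,0],[1.3,-4.65,0,0,0,0],[1.3,-4.65,0,0,0,0],[1.3,-4.65,0,0,0,0],[1.3,-4.65,0,0,0,0],[1.3,-4.65,0,0,0,0]]'; python3 -m creep '[[0,0,0,0,0,0],[0,0,0,0,0,0],[0,0,-2.5,0,0,0],[0,0,-2,0,0,0],[0,0,-1,0,0,0],[0,0,0,0,0,0],[0,0,0,0,0,0],[0,0,0,0,0,0]]'
```

```text
clock: 10.05
eef_pos: [0.6135, -0.0897, 0.1443]
tool_rot: [0.708, 0.706, -0.001, -0.002]
ft_force: [0.4, 0.2, -1.6]
grip_width: 0.0575
grasp_force: 64.4
clock: 10.85
eef_pos: [0.6158, -0.0876, 0.0935]
tool_rot: [0.708, 0.707, 0.001, 0.001]
ft_force: [0.6, -0.1, -1.0]
grip_width: 0.0578
grasp_force: 64.5
```

```bash
python3 -m creep '[[0,0,-0.6,0,0,0],[0,0,-0.3,0,0,0],[0,0,0,0,0,0],[0,0,0,0,0,0]]'; python3 -m creep '[[0,0,0,0,0,0],[0,0,0,0,0,0],[0,0,0,0,0,0],[0,0,3,0,0,0],[0,0,3,0,0,0],[0,0,3,0,0,0],[-0.5,4.7,0,0,0,0],[-1.6,4.6,0,0,0,0]]' 1;python3 -m creep '[[-1.8,4.6,0,0,0,0],[-1.8,4.6,0,0,0,0],[-1.8,4.6,0,0,0,0],[-1.8,4.6,0,0,0,0],[-1.8,4.6,0,0,0,0],[-1.8,4.6,0,0,0,0],[-1.8,4.6,0,0,0,0],[-1.8,4.6,0,0,0,0]]';python3 -m creep '[[0,0,0,0,0,0],[0,0,0,0,0,0],[0,0,0,0,0,0]]'
python3 - <<'E'
from lids import *
im,o=snap('wrist','w3'); print(o['eef_pos'])
for x in lids(im,o): print(*x)
E
```

```text
clock: 11.25
eef_pos: [0.6157, -0.0882, 0.0851]
tool_rot: [0.708, 0.706, 0.001, 0.001]
ft_force: [-1.9, 0.6, 4.8]
grip_width: 0.0577
grasp_force: 64.9
clock: 12.05
eef_pos: [0.5958, 0.0048, 0.1745]
tool_rot: [0.709, 0.705, 0.002, 0.001]
ft_force: [-0.1, 0.6, -0.6]
grip_width: 0.0857
grasp_force: 0.0
clock: 12.85
eef_pos: [0.4489, 0.3747, 0.1732]
tool_rot: [0.708, 0.706, 0.0, 0.0]
ft_force: [0.7, 0.5, 1.4]
grip_width: 0.0855
grasp_force: 0.0
clock: 13.15
eef_pos: [0.4501, 0.3721, 0.173]
tool_rot: [0.708, 0.706, -0.0, 0.0]
ft_force: [0.4, -0.2, 0.1]
grip_width: 0.0852
grasp_force: 0.0
[0.4501 0.3721 0.173 ]
```

```bash
python3 -m creep '[[0,0.6,-4,0,0,0],[0,0,-4,0,0,0],[0,0,-3.5,0,0,0],[0,0,-3.1,0,0,0],[0,0,0,0,0,0],[0,0,0,0,0,0]]';python3 -m creep '[[0,0,0,0,0,0],[0,0,0,0,0,0],[0,0,0,0,0,0],[0,0,0,0,0,0],[0,0,0,0,0,0],[0,0,0,0,0,0]]' -1;  python3 -m creep '[[0,0,3,0,0,0],[0,0,4,0,0,0],[0,0,4,0,0,0],[0,0,1,0,0,0],[0,0,0,0,0,0],[0,0,0,0,0,0]]'
```

```text
clock: 13.8
eef_pos: [0.4505, 0.3777, 0.0275]
tool_rot: [0.709, 0.705, -0.001, -0.0]
ft_force: [0.2, -0.3, 0.3]
grip_width: 0.0856
grasp_force: 0.0
clock: 14.4
eef_pos: [0.4516, 0.3801, 0.0301]
tool_rot: [0.708, 0.706, 0.002, 0.001]
ft_force: [0.3, -1.9, 5.1]
grip_width: 0.0576
grasp_force: 63.1
clock: 15.0
eef_pos: [0.4492, 0.3784, 0.1462]
tool_rot: [0.708, 0.706, -0.001, -0.0]
ft_force: [-0.5, -0.4, -1.8]
grip_width: 0.0575
grasp_force: 64.5
```

```bash
python3 -m creep '[[0.85,-4.4,0,0,0,0],[0.85,-4.4,0,0,0,0],[0.85,-4.4,0,0,0,0],[0.85,-4.4,0,0,0,0],[0.85,-4.4,0,0,0,0],[0.85,-4.4,0,0,0,0],[0.85,-4.4,0,0,0,0],[0.85,-4.3,0,0,0,0]]'; python3 -m creep '[[0,0,0,0,0,0],[0,0,0,0,0,0],[0,0,-2.5,0,0,0],[0,0,-2,0,0,0],[0,0,-0.8,0,0,0],[0,0,0,0,0,0],[0,0,0,0,0,0],[0,0,0,0,0,0]]'
python3 - <<'E'
from h import *
snap('side','s3')
E
```

```text
clock: 15.8
eef_pos: [0.5162, 0.026, 0.1447]
tool_rot: [0.708, 0.706, -0.002, -0.002]
ft_force: [1.2, 0.5, -1.4]
grip_width: 0.0577
grasp_force: 64.4
clock: 16.6
eef_pos: [0.5187, 0.0285, 0.0953]
tool_rot: [0.708, 0.707, 0.001, 0.001]
ft_force: [-0.3, 0.4, -1.2]
grip_width: 0.0573
grasp_force: 64.5
```

View pics/s3.png

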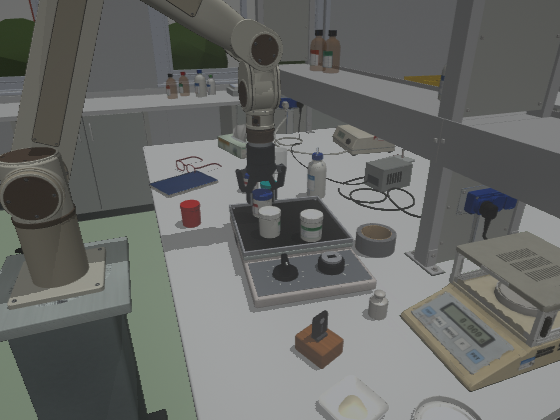

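```bash
python3 -m creep '[[0,0,-0.7,0,0,0],[0,0,-0.35,0,0,0],[0,0,0,0,0,0],[0,0,0,0,0,0]]'; python3 -m creep '[[0,0,0,0,0,0],[0,0,0,0,0,0],[0,0,0,0,0,0],[0,0,3,0,0,0],[0,0,3,0,0,0],[0,0,3,0,0,0],[0.8,4.1,0,0,0,0],[0.8,4.1,0,0,0,0]]' 1;python3 -m creep '[[0.8,4.1,0,0,0,0],[0.8,4.1,0,0,0,0],[0.8,4.1,0,0,0,0],[0.8,4.1,0,0,0,0],[0.7,4.1,0,0,0,0],[0.7,4.1,0,0,0,0],[0,0,0,0,0,0],[0,0,0,0,0,0]]'
python3 - <<'E'
from h import *
im,o=snap('wrist','w4'); print(o['eef_pos'], proj('wrist',[[.581,.358,.068]],o))
im2,_=snap('scene','sc4')
cv2.imwrite('pics/c4.png',cv2.cvtColor(np.vstack([im,im2[140:320]]),cv2.COLOR_RGB2BGR))
E
```

```text
clock: 17.05
eef_pos: [0.5184, 0.0279, 0.0851]
tool_rot: [0.708, 0.706, 0.001, 0.001]
ft_force: [-1.3, 0.9, 7.4]
grip_width: 0.0578
grasp_force: 65.0
clock: 17.85
eef_pos: [0.5352, 0.11, 0.1753]
tool_rot: [0.709, 0.705, 0.001, 0.001]
ft_force: [-0.6, -0.2, -0.8]
grip_width: 0.0854
grasp_force: 0.0
clock: 18.65
eef_pos: [0.5793, 0.3567, 0.1723]
tool_rot: [0.707, 0.707, -0.001, -0.0]
ft_force: [-0.8, -0.2, 0.3]
grip_width: 0.0854
grasp_force: 0.0
[0.57931823 0.35671619 0.17233302] [[282.73981536 206.29158804]]
```

View pics/c4.png

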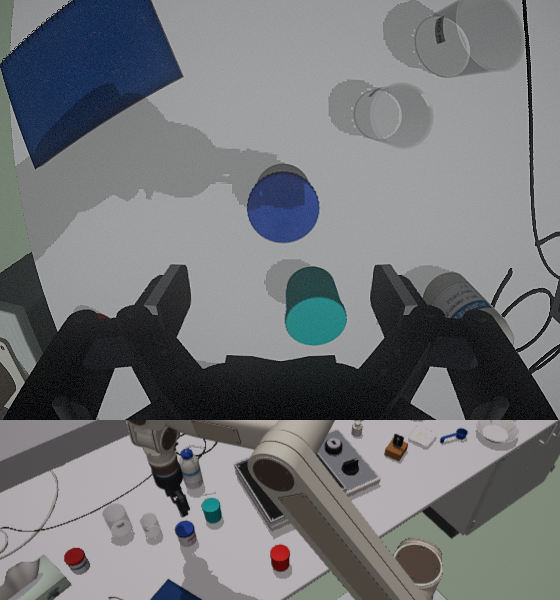

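```bash
python3 -m creep '[[0,0.1,-4,0,0,0],[0,0,-4,0,0,0],[0,0,-3.5,0,0,0],[0,0,-3,0,0,0],[0,0,0,0,0,0],[0,0,0,0,0,0]]';python3 -m creep '[[0,0,0,0,0,0],[0,0,0,0,0,0],[0,0,0,0,0,0],[0,0,0,0,0,0],[0,0,0,0,0,0],[0,0,0,0,0,0]]' -1;  python3 -m creep '[[0,0,3,0,0,0],[0,0,4,0,0,0],[0,0,4,0,0,0],[0,0,1,0,0,0],[0,0,0,0,0,0],[0,0,0,0,0,0]]'; python3 -m creep '[[0.55,-4.25,0,0,0,0],[0.55,-4.25,0,0,0,0],[0.55,-4.25,0,0,0,0],[0.55,-4.25,0,0,0,0],[0.55,-4.25,0,0,0,0],[0.55,-4.25,0,0,0,0],[0.55,-4.25,0,0,0,0],[0.55,-4.25,0,0,0,0]]'; python3 -m creep '[[0,0,0,0,0,0],[0,0,0,0,0,0],[0,0,0,0,0,0]]'
python3 - <<'E'
from h import *
snap('side','s4')
E
```

```text
clock: 19.35
eef_pos: [0.5801, 0.3556, 0.0294]
tool_rot: [0.709, 0.706, -0.0, -0.0]
ft_force: [-0.2, -0.2, 0.8]
grip_width: 0.0853
grasp_force: 0.0
clock: 19.95
eef_pos: [0.5817, 0.3579, 0.0322]
tool_rot: [0.708, 0.706, 0.003, 0.001]
ft_force: [-0.8, -0.4, 6.7]
grip_width: 0.0576
grasp_force: 63.9
clock: 20.55
eef_pos: [0.5793, 0.3566, 0.1477]
tool_rot: [0.708, 0.706, -0.001, -0.0]
ft_force: [-0.6, 1.2, -1.7]
grip_width: 0.0578
grasp_force: 64.4
clock: 21.35
eef_pos: [0.6222, 0.0152, 0.1458]
tool_rot: [0.708, 0.706, -0.002, -0.002]
ft_force: [0.0, -0.0, -1.7]
grip_width: 0.0573
grasp_force: 64.4
clock: 21.65
eef_pos: [0.6228, 0.0176, 0.147]
tool_rot: [0.708, 0.706, -0.001, -0.001]
ft_force: [0.0, 0.4, -0.8]
grip_width: 0.0576
grasp_force: 64.4
```

View pics/s4.png

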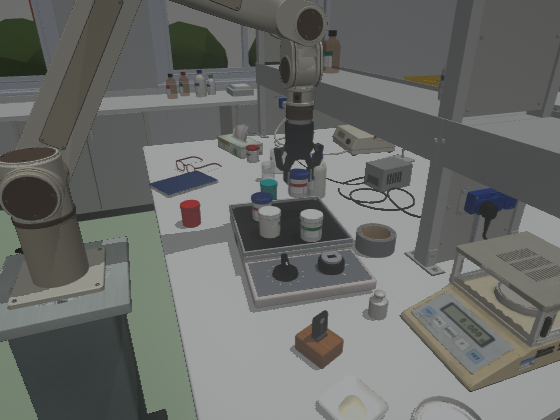

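```bash
python3 -m creep '[[0,0,-2.5,0,0,0],[0,0,-2,0,0,0],[0,0,-1.1,0,0,0],[0,0,-0.4,0,0,0],[0,0,0,0,0,0],[0,0,0,0,0,0],[0,0,0,0,0,0]]'; python3 -m creep '[[0,0,0,0,0,0],[0,0,0,0,0,0],[0,0,0,0,0,0],[0,0,3,0,0,0],[0,0,4,0,0,0],[0,0,4,0,0,0],[0,0,0,0,0,0]]' 1;python3 -m creep '[[-1.9,-4.3,0,0,0,0],[-1.9,-4.3,0,0,0,0],[-1.9,-4.3,0,0,0,0],[-1.9,-4.3,0,0,0,0],[-1.9,-4.3,0,0,0,0],[0,0,0,0,0,0],[0,0,0,0,0,0],[0,0,0,0,0,0]]'
python3 - <<'E'
from h import *
im,o=snap('wrist','w5'); print(o['eef_pos'])
im2,_=snap('side','s5')
cv2.imwrite('pics/c5.png',cv2.cvtColor(np.vstack([im,im2[150:330]]),cv2.COLOR_RGB2BGR))
E
```

```text
clock: 22.4
eef_pos: [0.6248, 0.0171, 0.0899]
tool_rot: [0.708, 0.706, 0.001, 0.001]
ft_force: [-1.1, -0.4, 0.2]
grip_width: 0.0575
grasp_force: 64.6
clock: 23.1
eef_pos: [0.6277, 0.017, 0.2064]
tool_rot: [0.708, 0.706, 0.005, 0.005]
ft_force: [0.4, -0.1, 0.4]
grip_width: 0.0852
grasp_force: 0.0
clock: 23.9
eef_pos: [0.5292, -0.1973, 0.1986]
tool_rot: [0.708, 0.706, 0.0, -0.0]
ft_force: [1.0, 0.1, -0.5]
grip_width: 0.0858
grasp_force: 0.0
[ 0.52917923 -0.19733232  0.19858918]
```

View pics/c5.png

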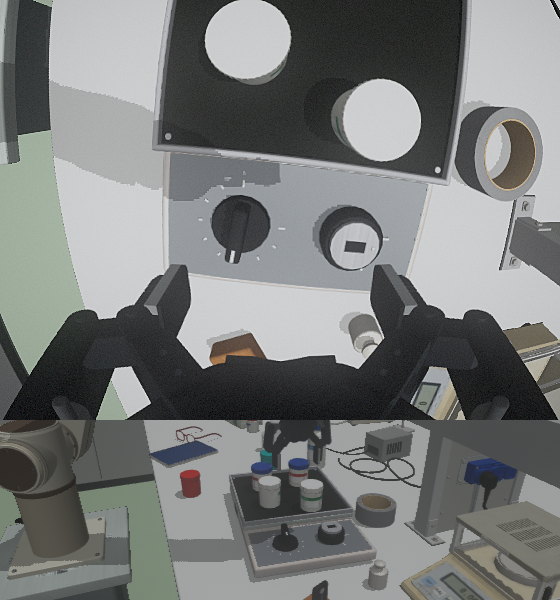

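Run:
```python
from lids import *
im=cv2.cvtColor(cv2.imread('pics/w5.png'),cv2.COLOR_BGR2RGB); o=status.get_obs()
hsv=cv2.cvtColor(im,cv2.COLOR_RGB2HSV)
g=cv2.cvtColor(im,cv2.COLOR_RGB2GRAY)
m=(g<70).astype(np.uint8); m[:185]=0;m[275:]=0;m[:,:200]=0;m[:,290:]=0
k,l,s,c=cv2.connectedComponentsWithStats(m)
for i in range(1,k):
    if s[i,4]>500:
        e=cv2.minEnclosingCircle(np.argwhere(l==i)[:,::-1].astype(np.float32)); print('dark',s[i],c[i],e, plane('wrist',c[i],.046,o))
m=(g>150).astype(np.uint8); m[:230]=0;m[268:]=0;m[:,:222]=0;m[:,248:]=0
k,l,s,c=cv2.connectedComponentsWithStats(m)
for i in range(1,k):
    if s[i,4]>3: print('mark',s[i],c[i],plane('wrist',c[i],.076,o))
# slot
t=(g<60).astype(np.uint8); t[:232]=0;t[262:]=0;t[:,:338]=0;t[:,372:]=0
k,l,s,c=cv2.connectedComponentsWithStats(t)
for i in range(1,k):
    if s[i,4]>20: 
        r=cv2.minAreaRect(np.argwhere(l==i)[:,::-1].astype(np.float32)); b=plane('wrist',cv2.boxPoints(r),.067,o); print('slot',s[i],c[i],r,plane('wrist',c[i],.067,o),b)
# barrel top disc: bright
t=(g>110).astype(np.uint8); t[:215]=0;t[275:]=0;t[:,:322]=0;t[:,388:]=0
k,l,s,c=cv2.connectedComponentsWithStats(t)
for i in range(1,k):
    if s[i,4]>300: print('disc',s[i],c[i])
# mat
m=(g<45).astype(np.uint8); m[185:]=0
print('rail corners',plane('wrist',[(155,150),(452,183)],.065,o))
big=cv2.resize(cv2.imread('pics/w5.png')[170:290,190:420],None,fx=3.4,fy=3.4,interpolation=cv2.INTER_CUBIC); cv2.imwrite('pics/b5.png',big)
```

```text
dark [ 212  195   58   68 2692] [239.8793 224.4461] ((239.0, 229.0), 34.17611312866211) [[ 0.4903 -0.2276  0.046 ]]
mark [222 247  26  21 277] [234.8484 260.2924] [[ 0.4881 -0.2516  0.076 ]]
disc [ 322  215   66   60 2465] [357.5099 248.5619]
rail corners [[ 0.4177 -0.1512  0.065 ]
 [ 0.6935 -0.1803  0.065 ]]
```

View pics/b5.png

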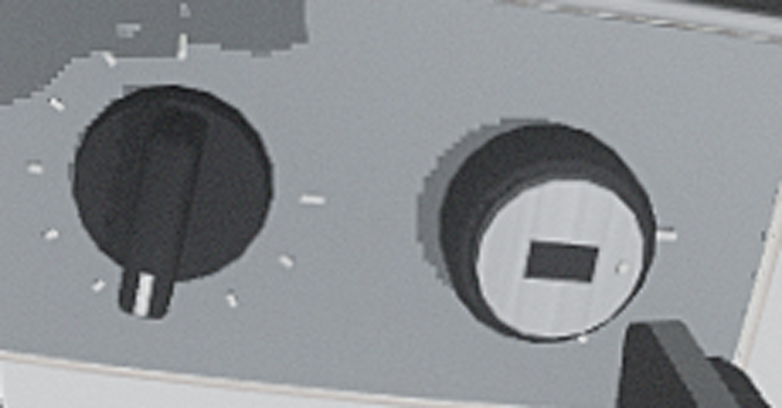

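Run:
```python
from lids import *
o=status.get_obs()
f=lambda x,y:(190+x/3.4,170+y/3.4)
print('skirt',plane('wrist',f(172,183),.046,o)); b=plane('wrist',[f(182,112),f(145,312)],.076,o); print('bar',b,b.mean(0),np.degrees(np.arctan2(*(b[1]-b[0])[[1,0]])))
b=plane('wrist',[f(530,240),f(598,249),f(592,282),f(525,276)],.067,o); print('slot',b,b.mean(0)); print('disc c',plane('wrist',f(560,259),.067,o))
print('yaw slot',[np.degrees(np.arctan2(*(b[j]-b[i])[[1,0]])) for i,j in((0,1),(3,2))])
print(plane('wrist',[f(312,199)],.036,o))
```

```text
skirt [[ 0.491 -0.227  0.046]]
bar [[ 0.4981 -0.1976  0.076 ]
 [ 0.486  -0.2531  0.076 ]] [ 0.4921 -0.2253  0.076 ] -102.35111576391502
slot [[ 0.5899 -0.2361  0.067 ]
 [ 0.6094 -0.2391  0.067 ]
 [ 0.6086 -0.2491  0.067 ]
 [ 0.5892 -0.2468  0.067 ]] [ 0.5993 -0.2428  0.067 ]
disc c [[ 0.5988 -0.2419  0.067 ]]
yaw slot [np.float64(-8.719687183459099), np.float64(-6.614549512324606)]
[[ 0.5308 -0.2354  0.036 ]]
```

```bash
python3 -m creep '[[-1.9,-1.5,-2,0,0,-6],[-1.9,-1.5,-3,0,0,-6],[0,0,0,0,0,0],[0,0,0,0,0,0],[0,0,-3.5,0,0,0],[0,0,0,0,0,0],[0,0,0,0,0,0],[0,0,0,0,0,0]]' 0; python3 -m creep '[[0,0,-3,0,0,0],[0,0,-2,0,0,0],[0,0,-1,0,0,0],[0,0,0,0,0,0],[0,0,0,0,0,0],[0,0,0,0,0,0]]'
```

```text
clock: 24.8
eef_pos: [0.4926, -0.2281, 0.1156]
tool_rot: [0.777, 0.629, 0.001, 0.001]
ft_force: [0.4, 0.7, -0.0]
grip_width: 0.0427
grasp_force: 0.0
clock: 25.4
eef_pos: [0.4921, -0.2286, 0.0553]
tool_rot: [0.778, 0.628, 0.001, 0.001]
ft_force: [-0.0, -0.7, 0.8]
grip_width: 0.043
grasp_force: 0.0
```

Close on the bar, then turn anticlockwise.

```bash
python3 -m creep '[[0,0,0,0,0,0],[0,0,0,0,0,0],[0,0,0,0,0,0],[0,0,0,0,0,0],[0,0,0,0,0,0]]' -1; python3 -m creep '[[0,0,0,0,0,6],[0,0,0,0,0,8],[0,0,0,0,0,8],[0,0,0,0,0,8],[0,0,0,0,0,8],[0,0,0,0,0,8],[0,0,0,0,0,8],[0,0,0,0,0,8]]'; python3 -m creep '[[0,0,0,0,0,8],[0,0,0,0,0,8],[0,0,0,0,0,4],[0,0,0,0,0,4],[0,0,0,0,0,3],[0,0,0,0,0,2],[0,0,0,0,0,2],[0,0,0,0,0,0]]'; python3 -c "
from h import *
o=status.get_obs();v=R.from_quat(o['tool_rot']).as_matrix()[:2,0];print(np.degrees(np.arctan2(v[1],v[0])),o['ft_torque'],o['joint_pos'])"
```

```text
clock: 25.9
eef_pos: [0.4899, -0.228, 0.0547]
tool_rot: [0.778, 0.628, -0.001, -0.0]
ft_force: [-3.8, 0.6, 7.6]
grip_width: 0.0126
grasp_force: 60.1
clock: 26.7
eef_pos: [0.4885, -0.2284, 0.0547]
tool_rot: [0.341, 0.94, -0.001, -0.002]
ft_force: [-8.5, -0.2, 8.6]
grip_width: 0.0128
grasp_force: 60.4
clock: 27.5
eef_pos: [0.4882, -0.229, 0.0547]
tool_rot: [0.08, 0.997, -0.001, -0.002]
ft_force: [-8.7, -1.9, 9.1]
grip_width: 0.0129
grasp_force: 60.4
170.80868053380306 [-0.28677709  1.67256988  0.10326109] [-0.43643058  0.45978896 -0.16716266  0.94707142 -0.00382204 -0.27601142]
```

```bash
python3 -m creep '[[0,0,0,0,0,3],[0,0,0,0,0,3],[0,0,0,0,0,2],[0,0,0,0,0,0],[0,0,0,0,0,0],[0,0,0,0,0,0]]'; python3 -c "
from h import *
o=status.get_obs();v=R.from_quat(o['tool_rot']).as_matrix()[:2,0];print(np.degrees(np.arctan2(v[1],v[0])),o['ft_torque'])"
```

```text
clock: 28.1
eef_pos: [0.4882, -0.2292, 0.0548]
tool_rot: [0.013, 1.0, -0.001, -0.002]
ft_force: [-7.9, -1.6, 9.9]
grip_width: 0.0126
grasp_force: 77.9
178.45416586087921 [-0.13650583  1.62013603 -1.88099324]
```

```bash
python3 -m creep '[[0,0,0,0,0,0],[0,0,0,0,0,0],[0,0,0,0,0,0],[0,0,3,0,0,0],[0,0,4,0,0,0],[0,0,4,0,0,0],[0,-2,4,0,0,0],[0,-4,0,0,0,0]]' 0; python3 -m creep '[[0,-4,0,0,0,0],[0,-4,0,0,0,0],[0,-2,0,0,0,0],[0,0,0,0,0,0],[0,0,0,0,0,0],[0,0,0,0,0,0]]' 1
python3 - <<'E'
from h import *
im,o=snap('wrist','w6'); print(o['eef_pos'])
E
```

```text
clock: 28.9
eef_pos: [0.4948, -0.2881, 0.2111]
tool_rot: [0.007, 1.0, -0.003, 0.006]
ft_force: [1.9, -0.2, 1.2]
grip_width: 0.0427
grasp_force: 0.0
clock: 29.5
eef_pos: [0.4911, -0.3868, 0.2036]
tool_rot: [0.009, 1.0, 0.0, -0.0]
ft_force: [-0.0, -0.4, -0.1]
grip_width: 0.0856
grasp_force: 0.0
[ 0.49110715 -0.38682925  0.20364294]
```

View pics/w6.png

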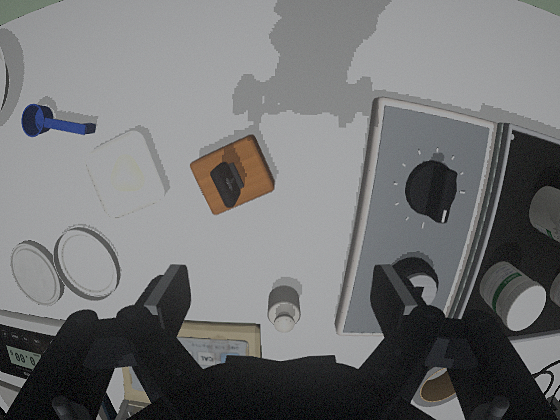

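```bash
cat > key.py <<'E'
from lids import *
def look(f):
    im=cv2.cvtColor(cv2.imread(f'pics/{f}.png'),cv2.COLOR_BGR2RGB); o=status.get_obs()
    hsv=cv2.cvtColor(im,cv2.COLOR_RGB2HSV)
    m=cv2.inRange(hsv,(4,90,70),(20,255,255))
    k,l,s,c=cv2.connectedComponentsWithStats(m)
    i=1+np.argmax([s[j,4] if s[j,4]<30000 and c[j][1]<270 else 0 for j in range(1,k)])
    hull=cv2.convexHull(np.argwhere(l==i)[:,::-1].astype(np.int32))
    print('stand px',s[i],c[i])
    w=plane('wrist',hull[:,0],.036,o)[:,:2].astype(np.float32)
    r=cv2.minAreaRect(w*1000); print('stand rect',r)
    x,y,ww,hh=s[i,:4]
    dm=np.zeros(m.shape,np.uint8); cv2.fillConvexPoly(dm,hull,1); dm=cv2.dilate(dm,np.ones((25,25)))
    dk=((im.max(2)<70)&(dm>0)).astype(np.uint8)
    k,l,s,c=cv2.connectedComponentsWithStats(dk)
    i=1+np.argmax(s[1:,4]); print('bow blob',s[i],c[i])
    P=np.argwhere(l==i)[:,::-1].astype(np.float32)
    print(cv2.minAreaRect(P)); ap=cv2.approxPolyDP(cv2.convexHull(P.astype(np.int32)),2,True)[:,0]
    for a,p,q in zip(ap,plane('wrist',ap,.087,o),plane('wrist',ap,.036,o)): print(a,p,q)
E
python3 - <<'E'
from key import *
look('w6')
o=status.get_obs(); v=plane('wrist',[(444,215),(430,190)],.076,o); print(v, np.degrees(np.arctan2(*(v[0,:2]-[.491,-.227])[::-1])))
E
```

```text
stand px [ 190  136   84   78 2988] [233.3196 172.9582]
stand rect ((475.3818664550781, -435.1368103027344), (58.387603759765625, 68.63197326660156), 22.558977127075195)
bow blob [210 162  34  45 921] [227.0022 182.2834]
((228.80001831054688, 183.1000213623047), (43.826927185058594, 26.385601043701172), 63.43495178222656)
[232 206] [ 0.4912 -0.4279  0.087 ] [ 0.5059 -0.4361  0.036 ]
[225 205] [ 0.4902 -0.4338  0.087 ] [ 0.5047 -0.4432  0.036 ]
[210 174] [ 0.4635 -0.4448  0.087 ] [ 0.4727 -0.4563  0.036 ]
[222 162] [ 0.4539 -0.4341  0.087 ] [ 0.4612 -0.4436  0.036 ]
[233 163] [ 0.455  -0.4251  0.087 ] [ 0.4626 -0.4328  0.036 ]
[243 184] [ 0.4727 -0.4177  0.087 ] [ 0.4837 -0.4239  0.036 ]
[[ 0.5067 -0.2314  0.076 ]
 [ 0.4822 -0.2498  0.076 ]] -15.624985395337832
```

```bash
python3 -m creep '[[-0.5,-1.6,-2,0,0,8],[-0.5,-1.6,-2,0,0,8],[-0.6,-1.6,-2,0,0,8],[0,0,-1,0,0,0],[0,0,0,0,0,0],[0,0,0,0,0,0],[0,0,0,0,0,0],[0,0,0,0,0,0]]' 0
python3 - <<'E'
from key import *
im,o=snap('wrist','w7'); print(o['eef_pos']); v=R.from_quat(o['tool_rot']).as_matrix()[:2,0];print(np.degrees(np.arctan2(v[1],v[0])))
look('w7')
print('expect',proj('wrist',[[.475,-.435,.087],[.475,-.435,.036]],o))
E
```

```text
clock: 30.35
eef_pos: [0.4759, -0.4359, 0.1353]
tool_rot: [-0.198, 0.98, -0.001, 0.001]
ft_force: [0.3, 1.2, -0.4]
grip_width: 0.043
grasp_force: 0.0
[ 0.4759 -0.4359  0.1353]
-157.11316459203962
stand px [ 237  169   90   76 5145] [281.0624 206.4879]
stand rect ((473.0931701660156, -437.2950744628906), (61.0338134765625, 67.9775161743164), 22.239551544189453)
bow blob [ 270  193   23   64 1058] [282.0822 223.3091]
((281.0, 224.5), (63.0, 22.0), 90.0)
[286 256] [ 0.4876 -0.4279  0.087 ] [ 0.5092 -0.4178  0.036 ]
[274 254] [ 0.4892 -0.4356  0.087 ] [ 0.5114 -0.4275  0.036 ]
[270 198] [ 0.4559 -0.452   0.087 ] [ 0.469  -0.4484  0.036 ]
[279 193] [ 0.4509 -0.4482  0.087 ] [ 0.4627 -0.4435  0.036 ]
[292 197] [ 0.4501 -0.44    0.087 ] [ 0.4617 -0.4331  0.036 ]
[292 228] [ 0.4684 -0.432   0.087 ] [ 0.4849 -0.423   0.036 ]
expect [[283.5334 234.8907]
 [283.0396 210.957 ]]
```

```bash
python3 -m creep '[[-0.1,0,-3,0,0,0],[0,0,-3,0,0,0],[0,0,-2,0,0,0],[0,0,-0.6,0,0,0],[0,0,0,0,0,0],[0,0,0,0,0,0]]';  python3 -m creep '[[0,0,0,0,0,0],[0,0,0,0,0,0],[0,0,0,0,0,0],[0,0,0,0,0,0],[0,0,0,0,0,0]]' -1
```

```text
clock: 31.0
eef_pos: [0.4748, -0.4367, 0.0493]
tool_rot: [-0.198, 0.98, -0.001, 0.001]
ft_force: [-0.6, 0.4, 0.3]
grip_width: 0.0427
grasp_force: 0.0
clock: 31.5
eef_pos: [0.4746, -0.4367, 0.0493]
tool_rot: [-0.198, 0.98, -0.001, 0.001]
ft_force: [-0.1, -0.2, 5.3]
grip_width: 0.0091
grasp_force: 58.9
```

```bash
python3 -m creep '[[0,0,2,0,0,0],[0,0,3,0,0,0],[0,0,4,0,0,0],[0,0,2,0,0,0],[0,0,0,0,0,0],[2,2,0,0,0,-7],[3,3,0,0,0,-8],[3,3,0,0,0,-8]]'; python3 -m creep '[[3,3,0,0,0,-7.4],[3,3,0,0,0,0],[3,2.7,0,0,0,0],[0,0,0,0,0,0],[0,0,0,0,0,0],[0,0,0,0,0,0],[0,0,0,0,0,0]]'
python3 - <<'E'
from h import *
im,o=snap('wrist','w8'); snap('scene','sc8'); print(o['eef_pos'],o['joint_pos']); v=R.from_quat(o['tool_rot']).as_matrix()[:2,0];print(np.degrees(np.arctan2(v[1],v[0])))
e=[[.5993,-.2428,.067],[.491,-.227,.076]]; print(proj('wrist',e,o))
s=cv2.resize(cv2.imread('pics/sc8.png')[150:210,310:390],None,fx=7,fy=7,interpolation=cv2.INTER_CUBIC)
w=cv2.imread('pics/w8.png')[60:360,140:420]; cv2.imwrite('pics/c8.png',np.hstack([cv2.resize(w,None,fx=1.6,fy=1.6,interpolation=cv2.INTER_CUBIC),cv2.resize(s,(346,260)) if 0 else cv2.copyMakeBorder(cv2.resize(s,(346,260)),0,220,0,0,cv2.BORDER_CONSTANT)]))
E
```

```text
clock: 32.3
eef_pos: [0.5533, -0.3553, 0.1556]
tool_rot: [0.005, 1.0, 0.001, -0.001]
ft_force: [1.1, 0.4, -0.0]
grip_width: 0.0093
grasp_force: 59.2
clock: 33.0
eef_pos: [0.6427, -0.2702, 0.1572]
tool_rot: [0.067, 0.998, 0.0, -0.001]
ft_force: [0.3, -0.3, -0.2]
grip_width: 0.0093
grasp_force: 59.2
[ 0.64265733 -0.27020256  0.15716908] [-3.97892728e-01  6.82392367e-01  5.04297944e-01  1.39412669e+00
 -2.62182613e-04 -2.64364005e-01]
172.34938334714133
[[311.25964552 152.96485163]
 [314.52592589   0.9972274 ]]
```

View pics/c8.png

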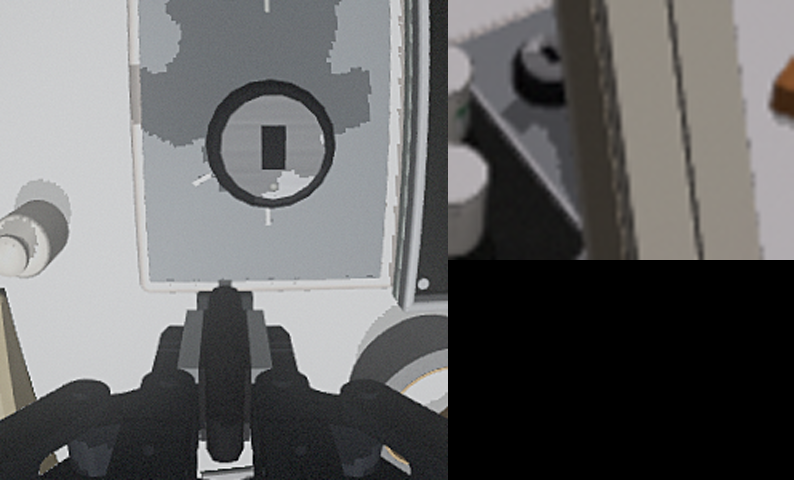

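Run:
```python
from lids import *
im=cv2.cvtColor(cv2.imread('pics/w8.png'),cv2.COLOR_BGR2RGB); o=status.get_obs(); g=cv2.cvtColor(im,cv2.COLOR_RGB2GRAY)
t=(g<75).astype(np.uint8); t[:134]=0;t[170:]=0;t[:,:296]=0;t[:,325:]=0
k,l,s,c=cv2.connectedComponentsWithStats(t)
for i in range(1,k):
    if s[i,4]>60:
        r=cv2.minAreaRect(np.argwhere(l==i)[:,::-1].astype(np.float32)); b=plane('wrist',cv2.boxPoints(r),.067,o); e=[np.degrees(np.arctan2(*(b[(j+1)%4]-b[j])[[1,0]])) for j in range(4)]
        print('slot',s[i],c[i],plane('wrist',c[i],.067,o),b.mean(0),e)
Q=R.from_quat(o['tool_rot']).as_matrix()
for z in (-.0377,-.0147+.023,.0133,.0413):
  print(z,proj('wrist',[o['eef_pos']+Q@np.array([x,0,z]) for x in (-.018,.018,-.007,.007)],o).round(1).tolist())
d=np.argwhere(g[225:360,278:284].mean(1)<45)[:,0]+225; print('dark rows col281',d.min(),d.max(), g[225:360:3,281].tolist())
```

```text
slot [304 139  15  27 383] [310.5979 151.9086] [[ 0.599  -0.2432  0.067 ]] [ 0.5992 -0.2429  0.067 ] [np.float64(83.11023626955114), np.float64(-6.51234560840717), np.float64(-97.17262472305754), np.float64(173.05269578246586)]
-0.0377 [[282.5, 349.2], [282.8, 274.8], [282.6, 329.0], [282.7, 300.1]]
0.0083 [[282.0, 292.9], [282.1, 230.5], [282.0, 275.1], [282.1, 250.8]]
0.0133 [[281.9, 288.2], [282.1, 227.1], [282.0, 270.7], [282.0, 246.9]]
0.0413 [[281.7, 265.6], [281.8, 210.9], [281.8, 249.7], [281.8, 228.4]]
dark rows col281 286 353 [166, 165, 164, 159, 100, 60, 52, 60, 62, 53, 56, 54, 56, 50, 45, 51, 53, 51, 43, 48, 47, 45, 43, 41, 32, 39, 43, 40, 32, 32, 35, 35, 33, 33, 34, 45, 36, 41, 44, 40, 45, 12, 209, 78, 177]
```

```bash
python3 -m creep '[[-2.2,1.4,-1,0,0,0.6],[-2.2,1.3,-1,0,0,0],[0,0,-2,0,0,0],[0,0,0,0,0,0],[0,0,0,0,0,0],[0,0,0,0,0,0],[0,0,0,0,0,0]]'
```

```text
clock: 33.8
eef_pos: [0.6009, -0.2428, 0.119]
tool_rot: [0.061, 0.998, -0.0, 0.001]
ft_force: [0.2, 0.0, -0.5]
grip_width: 0.0092
grasp_force: 59.2
```

```bash
python3 -m creep '[[-0.2,0,-0.3,0,0,0],[0,0,0,0,0,0],[0,0,0,0,0,0],[0,0,0,0,0,0],[0,0,0,0,0,0],[0,0,0,0,0,0]]'; python3 -m creep '[[0,0,-0.4,0,0,0],[0,0,-0.4,0,0,0],[0,0,-0.4,0,0,0],[0,0,0,0,0,0],[0,0,0,0,0,0],[0,0,0,0,0,0]]'
```

```text
clock: 34.4
eef_pos: [0.598, -0.242, 0.1148]
tool_rot: [0.061, 0.998, -0.0, 0.0]
ft_force: [-1.2, 0.1, -0.4]
grip_width: 0.0094
grasp_force: 59.2
clock: 35.0
eef_pos: [0.598, -0.2421, 0.1029]
tool_rot: [0.061, 0.998, -0.0, 0.0]
ft_force: [0.4, -0.1, 0.2]
grip_width: 0.0094
grasp_force: 59.2
```

```bash
python3 -m creep '[[0,0,-0.4,0,0,0],[0,0,-0.4,0,0,0],[0,0,-0.4,0,0,0],[0,0,-0.4,0,0,0],[0,0,-0.3,0,0,0],[0,0,0,0,0,0],[0,0,0,0,0,0],[0,0,0,0,0,0]]'
```

```text
clock: 35.8
eef_pos: [0.5978, -0.242, 0.0838]
tool_rot: [0.061, 0.998, 0.0, -0.0]
ft_force: [-0.4, 0.3, -1.2]
grip_width: 0.0094
grasp_force: 59.4
```

Run:
```python
from lids import *
im=cv2.cvtColor(cv2.imread('pics/w6.png'),cv2.COLOR_BGR2RGB); g=cv2.cvtColor(im,cv2.COLOR_RGB2GRAY)
o={'eef_pos':np.array([.49110715,-.38682925,.20364294]),'tool_rot':np.array([.009,1,0,0])/np.hypot(1,.009)}
print('scene check slot',proj('wrist',[[.599,-.243,.067]],o),'axis76',proj('wrist',[[.491,-.227,.076]],o),'axis46',proj('wrist',[[.491,-.227,.046]],o))
for a in (-7,-14,-21): print(a,proj('wrist',[[.491+.023*np.cos(np.radians(a)),-.227+.023*np.sin(np.radians(a)),.076]],o))
m=(g>150).astype(np.uint8); m[:200]=0;m[228:]=0;m[:,:430]=0;m[:,456:]=0
k,l,s,c=cv2.connectedComponentsWithStats(m)
for i in range(1,k):
    if s[i,4]>3:
        p=plane('wrist',c[i],.076,o)[0]; print(s[i],c[i],p,np.degrees(np.arctan2(p[1]+.227,p[0]-.491)))
```

```text
scene check slot [[417.2989 294.6774]] axis76 [[450.1378 199.1118]] axis46 [[436.6182 191.4757]]
-7 [[444.7593 222.0327]]
-14 [[442.4072 221.6119]]
-21 [[440.1515 220.8562]]
[442 211   4  11  24] [443.5 216. ] [ 0.5077 -0.2322  0.076 ] -17.244964541492244
```

Run:
```python
from lids import *
g=cv2.cvtColor(cv2.imread('pics/w6.png'),cv2.COLOR_BGR2GRAY)
w=np.clip(g[209:224,438:450].astype(float)-60,0,None); print(g[207:226,434:456])
ys,xs=np.mgrid[209:224,438:450]; mx=(w*xs).sum()/w.sum(); my=(w*ys).sum()/w.sum()
rows=[(w[i]*xs[i]).sum()/w[i].sum() for i in range(2,12)]; print('slope',np.polyfit(range(10),rows,1))
m=(g<75).astype(np.uint8); m[:150]=0;m[235:]=0;m[:,:395]=0;m[:,462:]=0
k,l,s,c=cv2.connectedComponentsWithStats(m); i=1+np.argmax(s[1:,4]); P=np.argwhere(l==i)[:,::-1]; print(s[i],c[i])
L=[P[P[:,1]==r,0] for r in range(160,225,6)]; print([(q.min(),q.max()) for q in L])
```

```text
[[ 27  26  35  31  29  29  40  28  42  47  26  40  39  28  43  31  81 120
  107 111 109 112]
 [ 27  22  27  31  28  34  40  36  36  31  29  35  25  47  28  21 105 121
  113 109 108 113]
 [ 34  34  21  37  39  35  37  46  37  32  58  38  35  35  28  36 106 114
  113 110 107 106]
 [ 25  21  37  31  31  33  39  38  34  67 138 124 107  18  33  59 107 112
  113 112 111 114]
 [ 24  32  25  28  35  39  27  42  23  96 173 183 148  17  22  67 116 114
  107 110 109 110]
 [ 27  34  32  20  33  31  41  43  23 122 171 176  95  24  18  77 119 111
  110 110 112 108]
 [ 36  35  24  30  39  37  41  31  36 138 171 179  36  30  22  92 113 111
  112 115 112 110]
 [ 39  31  37  32  42  34  31  26  63 161 174 154  32  28  25 121 112 112
  111 111 110 107]
 [ 30  27  26  30  40  38  36  26  72 165 172 142  22  28  39 119 113 111
  115 107 109 111]
 [ 26  34  33  36  37  28  27  28 113 176 179  69  26  26  66 121 115 112
  110 108 113 111]
 [ 28  36  30  30  31  42  34  15 111 176 184  12  31  26  96 116 113 110
  107 109 109 109]
 [ 25  33  29  31  29  41  37  40 165 175 155  15  25  30 126 112 110 114
  1
[... 393 characters left out ...]
 116 115 121 104 101  99  88  78  84  85 101 105 111 110 112 113 110
  112 108 110 108]
 [112 113 114 116 114 115 114 115 115 113 117 116 114 112 111 105 112 110
  109 112 107 109]
 [111 113 110 112 113 111 112 111 117 113 109 114 104 110 111 111 109 111
  110 111 107 111]]
slope [ -0.0498 444.7663]
[ 405  160   53   63 2395] [431.2985 189.147 ]
[(np.int64(429), np.int64(434)), (np.int64(417), np.int64(446)), (np.int64(411), np.int64(456)), (np.int64(408), np.int64(456)), (np.int64(406), np.int64(456)), (np.int64(405), np.int64(456)), (np.int64(406), np.int64(454)), (np.int64(408), np.int64(451)), (np.int64(412), np.int64(449)), (np.int64(422), np.int64(448)), (np.int64(434), np.int64(446))]
```

```bash
python3 -m creep '[[0,0,-0.2,0,0,0],[0,0,-0.2,0,0,0],[0,0,0,0,0,0],[0,0,0,0,0,0],[0,0,0,0,0,0],[0,0,0,0,0,0]]'
```

```text
clock: 36.4
eef_pos: [0.5979, -0.2421, 0.0802]
tool_rot: [0.061, 0.998, -0.0, 0.0]
ft_force: [-2.8, 1.1, 5.2]
grip_width: 0.0095
grasp_force: 59.7
```

```bash
python3 -m creep '[[0,0,-0.1,0,0,0],[0,0,0,0,0,0],[0,0,0,0,0,0],[0,0,0,0,0,-5],[0,0,0,0,0,-7],[0,0,0,0,0,-7],[0,0,0,0,0,-7],[0,0,0,0,0,-7]]';python3 -m creep '[[0,0,0,0,0,-7],[0,0,0,0,0,-7],[0,0,0,0,0,-7],[0,0,0,0,0,-5],[0,0,0,0,0,-4],[0,0,0,0,0,0],[0,0,0,0,0,0]]'; python3 -c "
from h import *
o=status.get_obs();v=R.from_quat(o['tool_rot']).as_matrix()[:2,0];print(np.degrees(np.arctan2(v[1],v[0])),o['ft_torque'])"
```

```text
clock: 37.2
eef_pos: [0.5984, -0.2411, 0.0802]
tool_rot: [0.343, 0.939, 0.001, 0.001]
ft_force: [-3.0, 3.4, 8.8]
grip_width: 0.0094
grasp_force: 60.6
clock: 37.9
eef_pos: [0.599, -0.2411, 0.0802]
tool_rot: [0.573, 0.82, 0.001, 0.001]
ft_force: [-1.9, 3.4, 7.4]
grip_width: 0.0094
grasp_force: 60.5
110.10899473974698 [ 0.81125579  0.50016101 -0.00971736]
```

```bash
python3 -m creep '[[0,0,0,0,0,-4],[0,0,0,0,0,-4],[0,0,0,0,0,-4],[0,0,0,0,0,-3],[0,0,0,0,0,0],[0,0,0,0,0,0]]'; python3 -c "
from h import *
o=status.get_obs();v=R.from_quat(o['tool_rot']).as_matrix()[:2,0];print(np.degrees(np.arctan2(v[1],v[0])),o['ft_torque'])"; python3 -m creep '[[0,0,0,0,0,-2],[0,0,0,0,0,-2],[0,0,0,0,0,0],[0,0,0,0,0,0],[0,0,0,0,0,0]]'; python3 -c "
from h import *
o=status.get_obs();v=R.from_quat(o['tool_rot']).as_matrix()[:2,0];print(np.degrees(np.arctan2(v[1],v[0])),o['ft_torque'])"
```

```text
clock: 38.5
eef_pos: [0.599, -0.2412, 0.0802]
tool_rot: [0.675, 0.738, 0.001, 0.001]
ft_force: [-2.1, 3.2, 8.5]
grip_width: 0.0089
grasp_force: 60.4
95.13990496435764 [0.7289513  0.56422817 0.17467639]
clock: 39.0
eef_pos: [0.5991, -0.2411, 0.0802]
tool_rot: [0.7, 0.714, 0.001, 0.001]
ft_force: [-1.3, 2.1, 7.8]
grip_width: 0.0093
grasp_force: 60.6
91.18475191051385 [0.71566504 0.50778855 0.47976755]
```

```bash
python3 -m creep '[[0,0,0,0,0,-3],[0,0,0,0,0,-2],[0,0,0,0,0,0],[0,0,0,0,0,0],[0,0,0,0,0,0]]'; python3 -c "
from h import *
o=status.get_obs();v=R.from_quat(o['tool_rot']).as_matrix()[:2,0];print(np.degrees(np.arctan2(v[1],v[0])),o['ft_torque'])"; python3 -m creep '[[0,0,0,0,0,0],[0,0,0,0,0,0],[0,0,0,0,0,0],[0,0,0,0,0,0],[0,0,0,0,0,0]]' 0.2;  python3 -m creep '[[0,0,2,0,0,0],[0,0,3,0,0,0],[0,0,3,0,0,0],[0,0,3,0,0,0],[0,-2,1,0,0,0],[0,-3,0,0,0,0],[0,0,0,0,0,0],[0,0,0,0,0,0]]'
python3 - <<'E'
from lids import *
im,o=snap('wrist','w9'); print(o['eef_pos'],o['ft_force'])
g=cv2.cvtColor(im,cv2.COLOR_RGB2GRAY)
for a in (-68,-75,-82):
  u=np.array([np.cos(np.radians(a)),np.sin(np.radians(a)),0])*.018
  print(a,proj('wrist',[np.array([.599,-.2425,.118])+u,np.array([.599,-.2425,.118])-u],o).round(1).tolist())
p=proj('wrist',[[.599,-.2425,.11]],o)[0].astype(int); 
t=(g<75).astype(np.uint8); k,l,s,c=cv2.connectedComponentsWithStats(t[p[1]-60:p[1]+60,p[0]-45:p[0]+45])
for i in range(1,k):
    if s[i,4]>150: P=np.argwhere(l==i)[:,::-1]+[p[0]-45,p[1]-60]; print(s[i],P.mean(0),cv2.minAreaRect(P.astype(np.float32)))
sc,_=snap('scene','sc9'); snap('side','s9')
hs=cv2.cvtColor(sc,cv2.COLOR_RGB2HSV); k,l,s,c=cv2.connectedComponentsWithStats(cv2.inRange(hs,(105,130,60),(125,255,255)))
for i in range(1,k):
    if s[i,4]>60: print('blue',c[i],plane('scene',c[i],.117)[0])
E
```

```text
clock: 39.5
eef_pos: [0.5994, -0.2413, 0.0802]
tool_rot: [0.73, 0.683, 0.001, 0.001]
ft_force: [-0.8, 3.8, 7.4]
grip_width: 0.0095
grasp_force: 61.1
86.22370472625609 [0.5367125  0.30677889 0.65255597]
clock: 40.0
eef_pos: [0.5978, -0.2421, 0.0785]
tool_rot: [0.731, 0.682, -0.0, -0.0]
ft_force: [0.4, 0.0, -0.6]
grip_width: 0.0515
grasp_force: 0.0
clock: 40.8
eef_pos: [0.5975, -0.2926, 0.1983]
tool_rot: [0.731, 0.682, 0.0, -0.0]
ft_force: [-0.4, 0.2, -1.0]
grip_width: 0.0514
grasp_force: 0.0
[ 0.5975 -0.2926  0.1983] [-0.3708  0.2271 -1.0227]
-68 [[288.8, 171.2], [265.7, 124.6]]
-75 [[285.9, 172.4], [268.7, 123.4]]
-82 [[282.8, 173.2], [271.8, 122.5]]
[  11   20   70   70 2007] [276.6751 141.3418] ((277.5000305175781, 141.00001525878906), (68.58935546875, 68.58935546875), 45.0)
blue [455.6386 153.8916] [ 0.3498 -0.5724  0.117 ]
blue [186.1304 173.1449] [0.8122 0.2187 0.117 ]
blue [267.5102 179.6735] [0.6277 0.0143 0.117 ]
blue [283.692  201.2634] [0.5204 0.0238 0.117 ]
blue [179.9839 336.8452] [0.3016 0.5027 0.117 ]
```

Run:
```python
from lids import *
g=cv2.imread('pics/w9.png',0); o=status.get_obs()
print('pred lids',proj('wrist',[[.507,-.079,.123],[.6157,-.088,.123],[.518,.028,.123],[.627,.017,.123]],o).round(0).tolist())
s9,s5=cv2.imread('pics/s9.png',0).astype(int),cv2.imread('pics/s5.png',0).astype(int)
print('side jar-area diff s9 vs s5', (abs(s9-s5)[180:245,252:330]>40).sum(), 'dial area',(abs(s9-s5)[250:285,268:300]>40).sum())
b=(s9>140).astype(np.uint8); k,l,s,c=cv2.connectedComponentsWithStats(b[195:248,250:330]); print([(s[i].tolist()) for i in range(1,k) if s[i,4]>40])
for r in range(100,186,3): print(r,''.join(' .:-=+*#%@'[::-1][min(9,v//22)] for v in g[r,236:320:1]))
```

```text
pred lids [[138.0, -48.0], [286.0, -62.0], [158.0, -143.0], [291.0, -154.0]]
side jar-area diff s9 vs s5 352 dial area 76
[[27, 0, 12, 5, 48], [9, 11, 22, 10, 165], [51, 14, 22, 10, 174]]
100 -=------------=--------------------=------------------------------------------------
103 --=---------------------------------------------------------------------------------
106 --=------=-----=--------===+++++++++*+***=++===-------------------------------------
109 -----------=------=+++++++++*#%%%%%%%%%%%%%%%%%#%%%%%%#*=---------------------------
112 --=-----------=++++++*#%%%%%%#%######################%#%%%%%#=----------------------
115 ------------=+++++*#%%%%#######%#*===-----:::-==+#%%%%#####%%%%%%=------------------
118 ------==+++++++*#%%%%###%%%*=::::::::::::::::::::::::::-*#######%%%#=---------------
121 -------++++++#%%%%%%#%%+=======::::::::::::::::::::::::::::=########%%*-------------
124 =----==++++*%%%##%#%*=============*%%%%%@%=::::::::::::::::::::+######%%+-----------
127 ---++++++*%%%%##%#+============#%%#%#%#%#%%%**##*-:::::::::::::.:*####%%%#----------
130 --=+++++*%%###%%*=
[... 968 characters left out ...]
++++++++#%%%####+::::::::::::--%%%%#########%=::::::-*######%#=--------------
166 ++++++++++++++++++%%%%##%%%*=::-::::::=%#%#########%*-.:*#####%%%+------------------
169 +++++++++++++++++++++*%%%%%%##%%%#+=-::*####################%#+---------------------
172 ++++++++++++++++++++++++++*##%%%#%%##########%#######%##*=..------------------------
175 +++++++++++++++++++++++++++=------=++*######****++=--------:.:----------------------
178 +++++++++++++++++++++++++++++---------------=-------------==:.:---------------------
181 +++++++++++++++++++++++++++++---------------------------------:---------------------
184 +++++++++++++++++++++++++++++-------------------------------------------------------
```

```bash
python3 -m creep '[[0,0,2,0,0,0],[0,0,0,0,0,0],[0,0,0,0,0,0],[0,0,0,0,0,0]]'; python3 -c "
from workcell import ticket
print(ticket.job_done())"
```

```text
clock: 41.35
eef_pos: [0.5977, -0.2915, 0.218]
tool_rot: [0.731, 0.683, -0.0, -0.001]
ft_force: [-0.6, 0.0, -0.5]
grip_width: 0.0511
grasp_force: 0.0
the job is handed in; nothing more can be done
None
```

I handed the job in at 41 s, without a verdict back: all four jars are on the platform, the dial is at its zero stop, and the key is fully home and turned clockwise to the on stop, going by the camera images and force readings.

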